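Close the food flask with its washed screw lid

ROBOT

A 6-joint arm with a two-finger parallel gripper is mounted at the origin on a cart in front of the work surface, level with it; the furniture and walls round the work are solid. World frame = base frame: x ahead of the robot, y to its left, z up, the work surface at z = 0. Lengths are in m, angles in degrees, forces in N, time in s.
With the tool pointing down it reaches from about 0.375 to 0.75 m from the base axis. Payload 9 kg.
Tool frame: the origin (TCP) lies at the very end of the fingers, on their centre line; the grasp point (between the pads) lies 19 mm behind it; z points along the fingers, y is the line along which they close (so a half turn about z gives the same grasp; the last joint's range is limited). The gripper opens to 85 mm and grips with 20 to 120 N. Pads are 22 mm wide; open, the fingers measure 114 mm over their backs; the gripper's body (76 mm by 85 mm) begins 54 mm behind the grasp point. The pads swing forward as they close: fully open they stand 13 mm farther back than shut.
Start: joints at [-84.15, 5.964, 5.575, 89.605, 0, 77.527], TCP at [0.189, -0.57, 0.231] pointing down, gripper open.
Joint ranges: [-171.21, 171.21], [-48.23, 106.86], [-62.78, 66.21], [-105.2, 120.99], [-86.42, 89.51], [-180, 180]. Speed limits (degrees/s): [127.2, 127.2, 147.25, 180, 180, 180].

INTERFACE

Orientations are given as a 3x3 rotation matrix whose columns are the frame's x, y, z axes.
In Python, from plant import monitor, viewer, job gives the robot as it stands.
- The arm moves only by the shell command python3 -m pendant 'ROWS' [FORCE]. ROWS is JSON, a list that holds one entry, the list of rows, each a list of 5 numbers: the shift along the tool's x, y, z scaled (see below), then the turn about the tool's z scaled (see below), then the gripper command: -1 is fully open, 1 is shut, values between are in proportion. In form: [[[x, y, z, roll, gripper], ...]]. A call has 1 to 5 rows; each row shifts and turns the commanded pose from where the row before left it, along the tool's axes as they then stand; what a row does not reach is not made up. The controller multiplies each number of a shift by 0.75 m and each number of a turn by 360 degrees. A row lasts 1/10 s, in which the tool goes at most 50 mm and 8.59 degrees, less where a joint would pass 70% of its speed; a pose out of reach is approached as far as the arm can. A call with a number of a shift or a turn outside -1 to 1 is refused whole. A call with a gripper value outside its range is refused whole. The fingers move at their own pace and stop on an object; FORCE is the grip in N (left out, the last holds). Time passes only in rows, so rows that do not move let the fingers close. It gives the time, the measured TCP pose, the force, the opening and the grip force at its end, in the units of the state.
- monitor.read_state(): the state, without advancing time (a new reading comes with each control period).
- viewer.grab_frame(name): name is "scene" or "top" or "wrist"; returns a dict with "pixels" (420x560x3 uint8, red, green, blue), "fx", "fy", "cx", "cy" (pixels), "k1" (the pictures are not rectified: a ray, as slopes to the right and down, at radius r is drawn at 1 + k1 r^2 times it, then the intrinsics apply), "xyz" and "attitude" of the camera in the world; the wrist camera has in their place "mount" (4x4, takes a point from camera to tool coordinates, whose origin is the TCP and whose axes are the flange's). Camera axes: x right, y down, z forward; pixel columns grow to the right and rows downward; lengths in m; the calibration is good to about 2 mm. A picture is of the moment at which its call begins: read the wrist's pose just before it. There is no depth.
- job.sign_off(): hands the job in; it is judged then, once.
The state is a dict: "time": time; "joints": joint angles; "qd": joint speeds; "joint_efforts": joint torques, N m; "eef_pos": TCP position; "tool_rot": TCP orientation; "wrist_force": force on the tool from outside, world axes, zero at the start; "wrist_torque": the same for the moment, N m; "opening": opening from 0.0 (shut) to 1.0 (fully open); "finger_force": force on a finger pad.
Only numpy, scipy, OpenCV 4.12 (cv2) and the standard library are available. Lean on these libraries where they do the work, as an engineer would, in place of code of your own. Each camera call takes 0.05 s, during which the arm holds its last target. There are 200 camera calls.

TASK

The open steel food flask needs its lid, the smaller of the two grey lids drying on edge in the drainer. Take it out, lay it on the worktop right way up and let go, take it again across its rim, set it level on the flask's mouth, find the thread by turning the lid backwards (anticlockwise) until it drops in, and then screw it clockwise fully home. Leave the closed flask standing about where it is and the things around it undisturbed.

Things in the scene. Friction and masses are not known exactly. Their poses are not given: they have to be found in the camera images.
- lid: The flask's screw lid, the smaller of the two grey ones: a cap 66 mm across, 24 mm high, 85 g; ribbed side, steel disc in its closed top, hollow below (wall 2.6 mm, top 4 mm). Four lugs 90 degrees apart inside its open rim: 10 degrees wide, 3 mm high, underside 1 mm above the rim, 54 mm between opposite ones. Origin: centre of the open rim; z: out of the closed top.
- lid_top (a point): Centre of the lid's closed top, 24 mm from its origin along its z axis; same axes. At the start the lid stands on edge: its z axis is level and points away from the robot, along the drainer's x axis; its upper edge is about 75 mm above the worktop.
- flask: Open wide-mouthed food flask of brushed steel, loose, 0.9 kg: body 91 mm across and 103 mm high, then a shoulder sloping in to a grey plastic neck at 118 mm; neck 52 mm across, its rim 139.5 mm high. Origin: centre of the underside; z up. It stays put by weight and friction while the lid is turned, if not pushed sideways.
- flask_mouth (a point): Centre of the flask's mouth, in the plane of the neck's rim, 139.5 mm above its underside. A lid set level on the mouth, lugs on the thread ribs, has its open rim 132.5 mm above the flask's underside (135 mm if the lugs are on the small stops at the ribs' ends; those stops bar turning clockwise up there). Dropped into the thread: 125.5 mm; fully home: 120.5 mm.
- flask_thread (a point): On the neck's axis, at the top of the thread ribs, 133.5 mm above the underside. Four ribs, 59 mm across, with four 20-degree gaps 90 degrees apart; where the gaps lie is NOT told by any frame. Backwards (anticlockwise from above) the lugs reach gaps within 90 degrees, can drop 7 mm and meet a stop about 10 degrees on. Then 70 degrees clockwise lead to the end stop; over the middle 54 of them the lid sinks 5 mm.
- drainer: Low wire drainer on a white drip tray, 215 mm (x) by 135 mm (y), fixed. Origin: centre of the underside. Five wire hoops, 33 mm apart along x and 38 mm high, form slots; the two lids stand in the first and the last slot, centred 49.5 mm before and behind the middle (either way round), on two wires 44 mm apart.
- wide_lid: The other grey lid, of another jar: 84 mm across and 20 mm high, on edge in the drainer's other slot. To be left alone. Origin: centre of the open rim; z out of the closed top.
- clip_jar: Clip-top glass jar, 114 mm high; bystander. Origin: centre of the underside.
- carafe: Steel carafe with black handle, 172 mm high; bystander. Origin: underside.
- salt_mill: Small salt shaker, 44 mm across, 90 mm high; bystander, in front of the tap. Left of the tap two soap pump bottles, 209 mm high, stand fixed on a slate tray at the back. The worktop between the drainer and the flask is clear in front of all these. Origin: centre of the underside.
- tin: Food tin, 58 mm across, 72 mm high; bystander. Origin: centre of the underside.
- carton: Green carton, 49 x 84 x 135 mm; bystander. Origin: centre of the underside.
- mandarin_a: A mandarin, 49 mm; bystander. Origin: its underside at the start.
- keys: Bunch of keys, 119 mm long, lying flat; bystander. Origin: its underside.
- mandarin_b: Another mandarin, 50 mm; bystander. Origin: its underside at the start.

How it is judged:
By the outcome, as a careful person would: the job done as asked, in the order asked, and still so for the second after the job is handed in, with the robot touching nothing.
It also fails if it takes over 72 s, if anything falls off the work surface, if the arm or the gripper's body presses on something with over 40 N, if the wrist force passes 120 N, or if a joint passes its speed limit or range.

## Working session

There is one attempt and no reset: what is moved stays moved. The work goes in short steps, Python scripts to look and compute and a shell command to move; the robot and the scene stay as the last step left them, time stands still between calls to the robot, and variables do not carry over. Pictures are saved under pics/ and viewed, at most 10 in all, crops included, and the job is handed in when it is done.

```bash
ls; mkdir -p pics; cat > h.py <<'E'
import numpy as np, cv2
from plant import monitor, viewer, job
def grab(n):
    s=monitor.read_state(); f=viewer.grab_frame(n)
    if n=="wrist":
        M=np.array(f["mount"]); R=np.array(s["tool_rot"]); f["R"]=R@M[:3,:3]; f["p"]=R@M[:3,3]+np.array(s["eef_pos"])
    else:
        f["R"]=np.array(f["attitude"]); f["p"]=np.array(f["xyz"])
    return f
def save(f,name): cv2.imwrite("pics/"+name,cv2.cvtColor(f["pixels"],cv2.COLOR_RGB2BGR))
def ray(f,u,v):
    xd=(u-f["cx"])/f["fx"]; yd=(v-f["cy"])/f["fy"]; x,y=xd,yd
    for _ in range(20):
        k=1+f["k1"]*(x*x+y*y); x,y=xd/k,yd/k
    return f["R"]@np.array([x,y,1.])
def plane(f,u,v,z=0,ax=2):
    d=ray(f,u,v); return f["p"]+d*(z-f["p"][ax])/d[ax]
def proj(f,P):
    c=f["R"].T@(np.array(P)-f["p"]); x,y=c[0]/c[2],c[1]/c[2]; k=1+f["k1"]*(x*x+y*y)
    return f["cx"]+f["fx"]*x*k, f["cy"]+f["fy"]*y*k
E
python3 - <<'E'
from h import *
np.set_printoptions(precision=4,suppress=True)
ims=[]
for n in("scene","top","wrist"):
    f=grab(n);save(f,n+"0.png");print(n,f["p"],f["R"].tolist(),f["fx"],f["k1"])
print({k:np.round(v,3).tolist() for k,v in monitor.read_state().items()})
E
```

```text
pics
scene [-0.032  -1.0495  1.211 ] [[0.9025396476013745, -0.27103315895755575, 0.3346090423958605], [-0.4300669877054382, -0.6062614908769515, 0.6689464782519052], [0.0215538997296777, -0.7476550216678441, -0.663737446571533]] 481.30870630725616 -0.0682340356543732
top [0.2845 0.0771 1.496 ] [[0.02382469045388362, -0.9839718878204967, 0.17672495042790307], [-0.9997143632127404, -0.02311505235506856, 0.006073412612989068], [-0.0018910607927278059, -0.1768191684563374, -0.9842415382188907]] 482.41832909234995 0.009547176435778812
wrist [ 0.261  -0.5452  0.3747] [[0.31345973221673323, -0.9050827810410863, -0.28734675175047003], [-0.9496009508343587, -0.29908758169146304, -0.09383311064029412], [-0.0010151123558918677, 0.30227765041578053, -0.9532193827267782]] 368.2154297204577 0.029786184212047997
{'time': 0.15, 'joints': [-84.15, 5.992, 5.54, 89.604, -0.001, 77.526], 'qd': [0.038, -0.05, 0.211, 0.136, -0.063, -0.025], 'joint_efforts': [0.006, -55.736, 50.4, 0.013, -0.0, -0.0], 'eef_pos': [0.189, -0.569, 0.231], 'tool_rot': [[0.949, 0.314, -0.0], [0.314, -0.949, 0.001], [0.0, -0.001, -1.0]], 'wrist_force': [0.251, -0.391, 0.801], 'wrist_torque': [-0.026, -0.002, 0.003], 'finger_force': 0.0, 'opening': 1.003}
```

View pics/scene0.png

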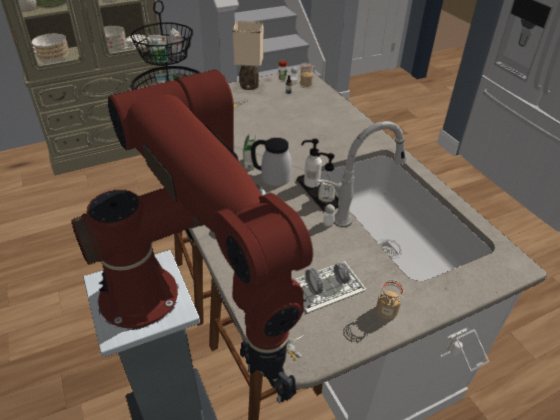

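View pics/top0.png

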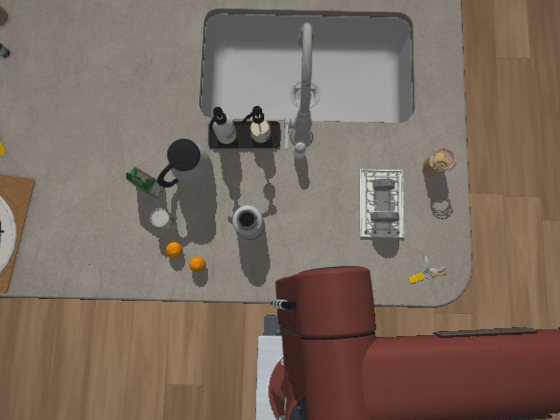

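The scene shows the drainer at about (330,285) with two lids, the top shows it at (382,203) with lids at (383,184) and (385,216), and the flask at (247,218). I'll zoom in on the top view.

```bash
python3 - <<'E'
from h import *
a=cv2.imread("pics/top0.png")[160:250,350:415]; b=cv2.imread("pics/scene0.png")[250:310,290:370];c=cv2.imread("pics/top0.png")[195:250,220:280]
A=cv2.resize(a,None,fx=6,fy=6,interpolation=cv2.INTER_CUBIC);B=cv2.resize(b,None,fx=4.5,fy=4.5,interpolation=cv2.INTER_CUBIC);C=cv2.resize(c,None,fx=4.5,fy=4.5,interpolation=cv2.INTER_CUBIC)
o=np.zeros((540,390+360,3),np.uint8);o[:540,:390]=A;o[:270,390:750]=B;o[270:270+247,390:660]=C[:247]
cv2.imwrite("pics/z1.png",o)
f=grab("top")
for p in[(362,170),(402,170),(404,239),(361,239)]:print(plane(f,*p,.01))
for p in[(383,184),(385,216)]:print(plane(f,*p,.075))
print(plane(f,247,218,.1395))
E
```

```text
[ 0.66730841 -0.15258567  0.01      ]
[ 0.67022746 -0.27910153  0.01      ]
[ 0.45105359 -0.2811577   0.01      ]
[ 0.44788462 -0.1486017   0.01      ]
[ 0.60859948 -0.20556965  0.075     ]
[ 0.5111499  -0.21036959  0.075     ]
[0.48587152 0.19466817 0.1395    ]
```

View pics/z1.png

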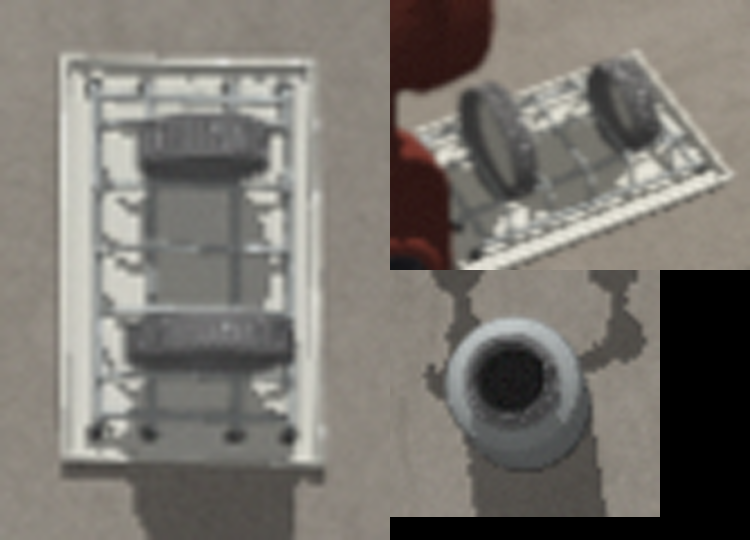

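The far lid (upper, about px (384,184)) is the smaller one. I'm moving above it with the fingers closing along y.

```bash
P="python3 -m pendant"
for i in 1 2 3; do python3 -m pendant '[[[0.0446,-0.0185,0,0,-1],[0.0446,-0.0185,0,0,-1],[0.0446,-0.0185,0,0,-1],[0.0446,-0.0185,0,0,-1],[0.0446,-0.0185,0,0,-1]]]'|tail -c 600; done
for i in 1 2 3 4; do python3 -m pendant '[[[0,0,0,-0.0225,-1],[0,0,0,-0.0225,-1],[0,0,0,-0.0225,-1],[0,0,0,-0.0225,-1],[0,0,0,-0.0225,-1]]]'|tail -c 600; done
python3 - <<'E'
from h import *
f=grab("wrist");save(f,"w1.png")
s=monitor.read_state();print(s["time"],s["eef_pos"],s["joints"],s["tool_rot"],f["p"])
E
```

```text
time: 0.7
eef_pos: [0.3265, -0.45, 0.2312]
tool_rot: [[0.949, 0.314, -0.0], [0.314, -0.949, 0.0], [-0.0, -0.0, -1.0]]
wrist_force: [0.6, 0.1, -0.1]
opening: 0.999
finger_force: 0.0
time: 1.2
eef_pos: [0.4635, -0.3315, 0.2312]
tool_rot: [[0.949, 0.314, -0.0], [0.314, -0.949, -0.0], [-0.0, 0.0, -1.0]]
wrist_force: [0.8, 0.1, -0.2]
opening: 1.003
finger_force: 0.0
time: 1.7
eef_pos: [0.6005, -0.2131, 0.2311]
tool_rot: [[0.949, 0.314, -0.0], [0.314, -0.949, -0.0], [-0.0, 0.0, -1.0]]
wrist_force: [-0.2, -0.7, -0.3]
opening: 0.999
finger_force: 0.0
time: 2.2
eef_pos: [0.5995, -0.2142, 0.231]
tool_rot: [[0.513, 0.859, -0.0], [0.859, -0.513, 0.0], [-0.0, -0.0, -1.0]]
wrist_force: [-0.5, -0.2, 0.1]
opening: 0.999
finger_force: 0.0
time: 2.7
eef_pos: [0.5994, -0.2142, 0.231]
tool_rot: [[-0.168, 0.986, -0.0], [0.986, 0.168, 0.0], [0.0, -0.0, -1.0]]
wrist_force: [-0.3, 0.2, 0.3]
opening: 0.999
finger_force: 0.0
time: 3.2
eef_pos: [0.5994, -0.2142, 0.231]
tool_rot: [[-0.768, 0.641, -0.0], [0.641, 0.768, 0.0], [0.0, -0.0, -1.0]]
wrist_force: [0.5, 0.1, 1.0]
opening: 0.997
finger_force: 0.0
time: 3.7
eef_pos: [0.5994, -0.2142, 0.231]
tool_rot: [[-1.0, -0.011, -0.0], [-0.011, 1.0, 0.0], [0.0, 0.0, -1.0]]
wrist_force: [0.5, -0.4, -0.2]
opening: 0.998
finger_force: 0.0
3.75 [ 0.59943396 -0.21422002  0.23102955] [-3.14108022e+01  1.25227177e+01  1.27464305e+01  9.02466888e+01
 -3.64609441e-03 -3.25569498e+01] [[-9.99799856e-01 -2.00026982e-02 -3.75405302e-04]
 [-2.00027574e-02  9.99799913e-01  1.54682101e-04]
 [ 3.72236129e-04  1.62160283e-04 -9.99999918e-01]] [ 0.52138902 -0.21511606  0.37513849]
```

View pics/w1.png

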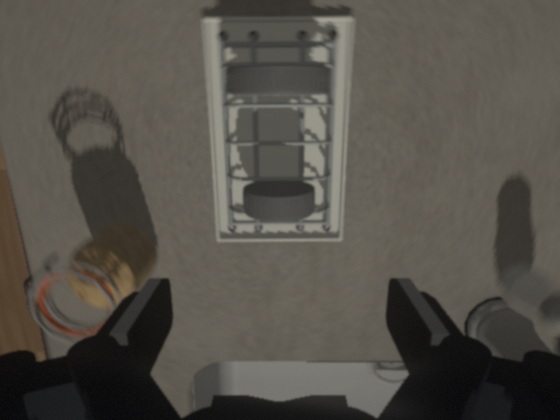

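The wrist view shows the small lid at (279,200), its edges at columns 243 and 315, with the drainer tray spanning about (204–352, 18–240).

```bash
python3 - <<'E'
from h import *
f=grab("wrist");np.set_printoptions(precision=4,suppress=True)
for n,p,z in[("L",(243,200),.042),("R",(315,200),.042),("near rim up",(279,179),.075),("far bottom?",(279,220),.075),("tray",(204,18),.01),("",(354,18),.01),("",(342,240),.01),("",(218,240),.01)]:print(n,plane(f,*p,z))
print(proj(f,(.596,-.2145,.075)),proj(f,(.620,-.2145,.075)),proj(f,(.620,-.2145,.045)))
g=f["pixels"].mean(2)[:,275:285].mean(1);print(g[165:240].astype(int))
r=f["pixels"].mean(2)[190:205].mean(0);print(r[225:335].astype(int))
E
python3 -c "
import cv2;a=cv2.imread('pics/w1.png')[150:250,210:350];cv2.imwrite('pics/w1z.png',cv2.resize(a,None,fx=5,fy=5,interpolation=2))"
```

```text
L [ 0.6161 -0.2478  0.042 ]
R [ 0.6148 -0.1802  0.042 ]
near rim up [ 0.588  -0.2145  0.075 ]
far bottom? [ 0.624  -0.2138  0.075 ]
tray [ 0.4585 -0.2834  0.01  ]
 [ 0.456  -0.1507  0.01  ]
 [ 0.6675 -0.1459  0.01  ]
 [ 0.67  -0.278  0.01 ]
(np.float64(278.8596637175615), np.float64(188.35044731893515)) (np.float64(278.32754210253614), np.float64(215.54632284641917)) (np.float64(278.3866618738732), np.float64(205.53893979852924))
[ 82  82  82  82  82  82  82  82  82  82  80  75  69  65  63  57  50  48
  47  47  47  47  47  47  47  47  47  47  47  47  48  54  64  73  76  75
  75  75  76  75  75  75  75  75  75  76  76  76  76  76  76  76  78  79
  80  82  88 101 119 133 141 143 145 145 142 134 117  99  86  82  80  79
  86 107 130]
[137 121 106 100  88  88 110 130 137 136 133 133 134 135 135 135 128 108
  80  62  55  56  57  59  61  60  59  58  59  59  60  59  59  60  61  62
  61  60  60  60  61  62  62  62  62  62  62  61  61  62  62  62  61  61
  61  62  62  62  62  62  62  62  62  62  62  62  61  61  62  63  63  62
  62  62  63  62  62  63  63  62  62  63  62  62  62  62  63  65  77 102
 128 141 145 145 144 141 132 114  93  81  79  87 100 108 115 127 139 145
 146 146]
```

View pics/w1z.png

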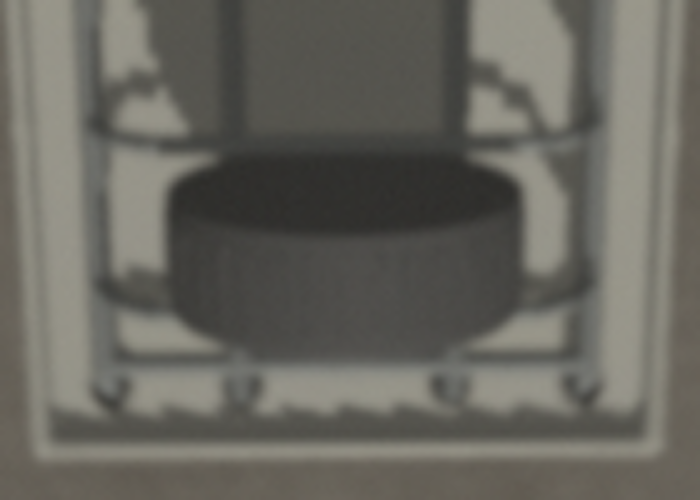

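The zoom shows the open hollow side facing the robot, with the lid's upper rim at full-frame row 197 (near) and 221 (far). The lid centre is therefore about (0.613, -0.214). Descending.

```bash
python3 -m pendant '[[[-0.0141,0,0,0,-1],[0,0,0.06,0,-1],[0,0,0.06,0,-1],[0,0,0.06,0,-1],[0,0,0.06,0,-1]]]'|grep -v rot
python3 -m pendant '[[[0,0,0.014,0,-1],[0,0,0.014,0,-1],[0,0,0,0,-1]]]'|grep -v rot
python3 -m pendant '[[[0,0,0.007,0,-1],[0,0,0,0,-1]]]'|grep -v rot
python3 - <<'E'
from h import *
f=grab("wrist");save(f,"w2.png")
E
```

```text
time: 4.3
eef_pos: [0.6099, -0.2141, 0.0495]
wrist_force: [-0.6, -1.0, -0.1]
opening: 1.0
finger_force: 0.0
time: 4.6
eef_pos: [0.6104, -0.2145, 0.0309]
wrist_force: [-0.1, 0.3, 0.5]
opening: 1.003
finger_force: 0.0
time: 4.8
eef_pos: [0.611, -0.2148, 0.0265]
wrist_force: [-1.2, -0.5, -0.0]
opening: 0.999
finger_force: 0.0
```

View pics/w2.png

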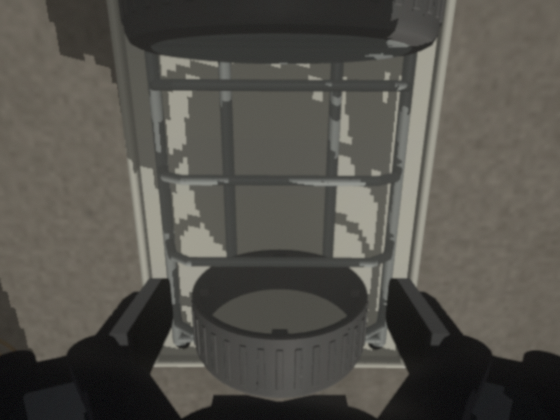

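The lid is centred between the fingers (lid columns 194–366, fingers about 165 and 395). Gripping gently and lifting.

```bash
python3 -m pendant '[[[0,0,0,0,1],[0,0,0,0,1],[0,0,0,0,1],[0,0,0,0,1],[0,0,0,0,1]]]' 25|grep -v rot
python3 -m pendant '[[[0,0,-0.02,0,1],[0,0,-0.03,0,1],[0,0,-0.05,0,1],[0,0,-0.05,0,1],[0,0,0,0,1]]]'|grep -v rot
python3 - <<'E'
from h import *
f=grab("wrist");save(f,"w3.png")
E
```

```text
time: 5.35
eef_pos: [0.6107, -0.2147, 0.0263]
wrist_force: [-0.2, 0.8, 5.5]
opening: 0.764
finger_force: 27.0
time: 5.85
eef_pos: [0.6128, -0.2158, 0.1451]
wrist_force: [0.5, 0.3, -0.6]
opening: 0.763
finger_force: 28.1
```

View pics/w3.png

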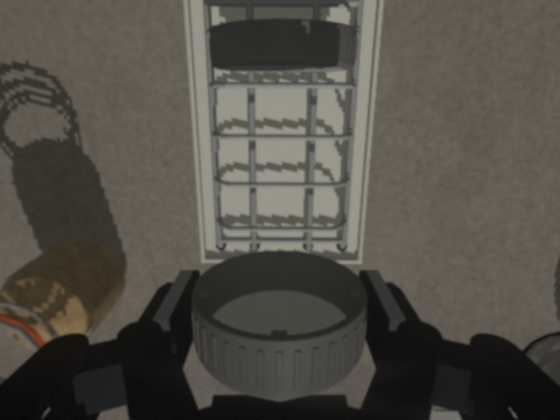

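Lifted, with the lid held across its diameter. I'm carrying it to clear worktop near (0.52, 0) and lowering it on edge.

```bash
for i in 1 2 ; do python3 -m pendant '[[[0.019,0.0482,0,0,1],[0.019,0.0482,0,0,1],[0.019,0.0482,0,0,1]]]'|grep -v rot; done
python3 -m pendant '[[[0,0,0,0,1],[0,0,0.041,0,1],[0,0,0.041,0,1],[0,0,0.041,0,1],[0,0,0.03,0,1]]]'|grep -v rot
python3 -m pendant '[[[0,0,0.004,0,1],[0,0,0,0,1]]]'|grep -v rot
python3 -m pendant '[[[0,0,0.003,0,1],[0,0,0,0,1]]]'|grep -v rot
```

```text
time: 6.2
eef_pos: [0.5654, -0.1048, 0.1364]
wrist_force: [0.3, 0.7, -0.8]
opening: 0.762
finger_force: 28.2
time: 6.5
eef_pos: [0.5219, 0.0036, 0.1366]
wrist_force: [0.5, 0.4, -0.2]
opening: 0.76
finger_force: 28.2
time: 7.0
eef_pos: [0.5219, 0.0021, 0.02]
wrist_force: [-0.1, -0.0, -0.2]
opening: 0.761
finger_force: 28.2
time: 7.2
eef_pos: [0.5225, 0.0021, 0.0187]
wrist_force: [-0.8, -0.3, 0.5]
opening: 0.758
finger_force: 28.6
time: 7.4
eef_pos: [0.5234, 0.002, 0.0176]
wrist_force: [0.0, -0.1, -1.0]
opening: 0.762
finger_force: 28.6
```

```bash
for i in 1 2 3; do python3 -m pendant '[[[0,0,0.002,0,1],[0,0,0,0,1]]]'|egrep 'eef|wrist'; done
```

```text
eef_pos: [0.524, 0.002, 0.0171]
wrist_force: [-2.6, 0.4, 6.3]
eef_pos: [0.5245, 0.002, 0.0169]
wrist_force: [-6.9, 1.5, 18.0]
eef_pos: [0.5252, 0.0019, 0.0165]
wrist_force: [-7.4, 1.6, 25.5]
```

```bash
python3 -m pendant '[[[0,0,-0.0025,0,1],[0,0,0,0,1]]]' |egrep 'eef|wrist'
python3 -m pendant '[[[0,0,0,0,-0.66],[0,0,0,0,-0.66],[0,0,0,0,-0.66]]]'|egrep 'eef|wrist|open'
python3 -m pendant '[[[0.008,0,0,0,-0.66],[0.008,0,0,0,-0.66],[0,0,0,0,-0.66]]]'|egrep 'eef|wrist|open'
python3 - <<'E'
from h import *
f=grab("wrist");save(f,"w4.png")
E
```

```text
eef_pos: [0.5246, 0.0019, 0.0168]
wrist_force: [-2.0, 0.6, 11.1]
eef_pos: [0.5233, 0.0022, 0.0148]
wrist_force: [-0.1, -0.8, 0.4]
opening: 0.828
eef_pos: [0.5103, 0.0022, 0.0146]
wrist_force: [0.1, -0.8, 0.7]
opening: 0.832
```

View pics/w4.png

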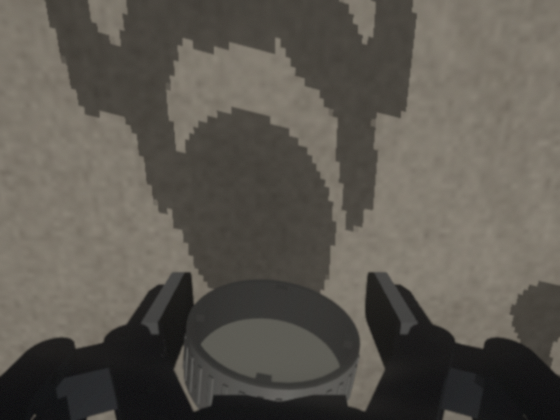

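The lid stands on edge on the worktop, with the open side facing the robot and the pads now overlapping only its rim side. I'll regrip at 20 N and begin the tipping arc.

```bash
python3 -m pendant '[[[0,0,-0.003,0,-0.66],[0,0,0,0,1],[0,0,0,0,1],[0,0,0,0,1],[0,0,0,0,1]]]' 20|grep -v rot
python3 -m pendant '[[[0.006,0,0.001,0,1],[0.006,0,0.001,0,1],[0,0,0,0,1]]]'|egrep 'eef|wrist|open'
python3 -m pendant '[[[0.0055,0,0.0015,0,1],[0.0055,0,0.002,0,1],[0,0,0,0,1]]]'|egrep 'eef|wrist|open'
```

```text
time: 9.35
eef_pos: [0.5114, 0.002, 0.0171]
wrist_force: [0.6, -1.2, 1.7]
opening: 0.148
finger_force: 3.7
eef_pos: [0.5023, 0.002, 0.0161]
wrist_force: [-1.2, -0.5, 5.3]
opening: 0.079
eef_pos: [0.496, 0.0017, 0.0149]
wrist_force: [1.5, -0.1, 11.6]
opening: 0.081
```

```bash
python3 - <<'E'
from h import *
f=grab("wrist");t=grab("top");save(f,"w5.png");save(t,"t5.png")
a=f["pixels"];b=cv2.resize(t["pixels"][150:270,230:390],None,fx=2.6,fy=2.6)
o=np.zeros((420+0,560+240,3),np.uint8);o[:,:560]=a;b=cv2.resize(t["pixels"][170:300,270:350],(240,390));o[:390,560:]=b
cv2.imwrite("pics/m5.png",o[:,:,::-1])
E
```

```text
(no output)
```

View pics/m5.png

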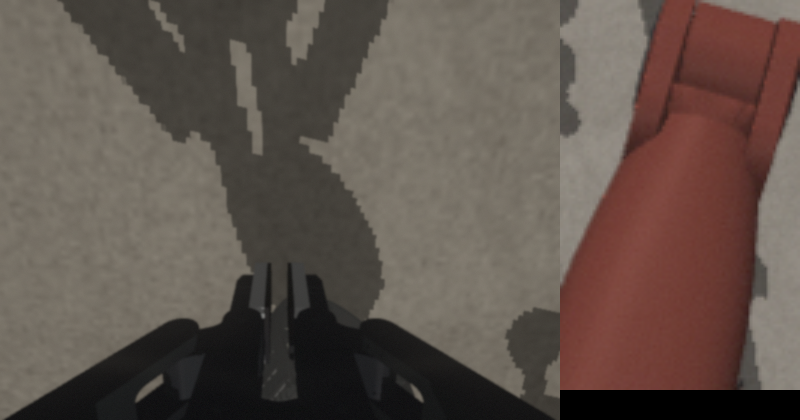

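The view shows the lid slipped out of the pads and stands or leans beyond the nearly shut fingers; its shadow reaches (370,260). I'll check the grip, then open and back off.

```bash
python3 -m pendant '[[[0.01,0,0,0,1],[0.02,0,0,0,1],[0,0,0,0,1]]]'|egrep 'eef|wrist|open|fing'
python3 -m pendant '[[[0.04,0,0,0,1],[0.04,0,-0.02,0,1],[0,0,-0.06,0,1],[0,0,-0.06,0,1],[0,0,0,0,1]]]'|egrep 'eef|wrist|open|fing'
python3 - <<'E'
from h import *
f=grab("wrist");t=grab("top");save(f,"w6.png");save(t,"t6.png")
o=np.zeros((420,800,3),np.uint8);o[:,:560]=f["pixels"];o[:390,560:]=cv2.resize(t["pixels"][170:300,270:350],(240,390))
cv2.imwrite("pics/m6.png",o[:,:,::-1])
E
```

```text
eef_pos: [0.4721, 0.0012, 0.0149]
wrist_force: [-5.3, -4.0, 17.9]
opening: 0.082
finger_force: 32.1
eef_pos: [0.4137, 0.0008, 0.1232]
wrist_force: [1.1, 0.0, -0.9]
opening: 0.068
finger_force: 27.2
```

View pics/m6.png

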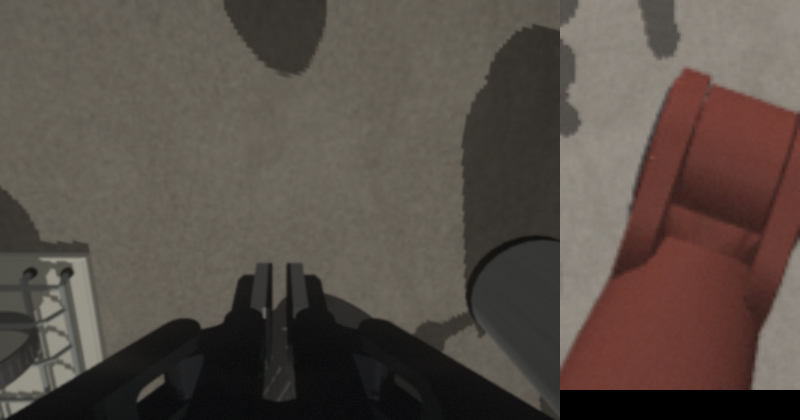

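The lid is still pinched by its side wall (7% opening, 27 N), hanging to the right of the fingers. I'll set it back down at x≈0.5, release a little and back straight off.

```bash
python3 -m pendant '[[[-0.04,0,0,0,1],[-0.04,0,0,0,1],[-0.04,0,0,0,1],[0,0,0.04,0,1],[0,0,0.04,0,1]]]'|egrep 'eef|wrist|open|fing'
python3 -m pendant '[[[0,0,0.04,0,1],[0,0,0.01,0,1],[0,0,0,0,1]]]'|egrep 'eef|wrist|open|fing'
for i in 1 2 3; do python3 -m pendant '[[[0,0,0.002,0,1],[0,0,0,0,1]]]'|egrep 'eef|wrist'; done
python3 - <<'E'
from h import *
f=grab("wrist");save(f,"w7.png")
g=f["pixels"].mean(2)
print(g[285:330:5,260:400:6].astype(int))
E
```

```text
eef_pos: [0.5012, 0.0023, 0.0554]
wrist_force: [-0.1, -0.8, -0.5]
opening: 0.064
finger_force: 26.6
eef_pos: [0.4995, 0.0025, 0.0183]
wrist_force: [0.1, 0.3, 0.2]
opening: 0.067
finger_force: 27.3
eef_pos: [0.5017, 0.0021, 0.0193]
wrist_force: [-0.2, 0.3, -0.4]
eef_pos: [0.5018, 0.002, 0.0178]
wrist_force: [0.2, 0.8, -1.6]
eef_pos: [0.5018, 0.0019, 0.0163]
wrist_force: [-0.5, -0.2, 1.2]
[[ 64  55  41  61  61  31  63  62  21  25  28  63  62  62  63  64  64  66
   66  66  67 116 118 115]
 [ 64  52  40  64  62  26  64  62  23  21  23  61  62  65  66  64  64  68
   69  66  67 120 119 120]
 [ 63  49  39  65  60  23  62  62  24  21  19  46  50  61  66  64  64  65
   67  69 110 118 115 117]
 [ 63  45  63 100  45  22  62  63  29  22  23  43  47  49  48  62  63  64
   65  68 116 118 113 115]
 [ 63  39  66  62  43  18  63  62  38  19  20  36  50  50  51  50  52  65
   63 111 114 117 114 116]
 [ 61  62  48  45  41  22  69  28  20  22  19  23  48  50  50  49  49  50
   62 114 115 117 115 112]
 [ 23  74  34  45  44  22  33  20  20  17  21  21  33  49  50  50  49  51
   50  99 116 115 113 117]
 [ 23  34  37  45  43  22  18  20  21  20  18  20  19  50  51  50  49  40
   24  24  35  75 110 110]
 [ 20  31  38  44  45  20  18  17  19  19  21  18  19  24  43  47  47  24
   24  24  24  25  33 106]]
```

```bash
for i in 1 2; do python3 -m pendant '[[[0,0,0.0015,0,1],[0,0,0,0,1]]]'|egrep 'eef|wrist|fing'; done
```

```text
eef_pos: [0.502, 0.0015, 0.0158]
wrist_force: [-4.0, -2.8, 7.6]
finger_force: 28.9
eef_pos: [0.5022, 0.0011, 0.0154]
wrist_force: [-7.4, -3.4, 15.5]
finger_force: 30.2
```

```bash
python3 -m pendant '[[[0,0,-0.002,0,1],[0,0,0,0,0.6],[0,0,0,0,0.6],[0,0,0,0,0.6]]]' |egrep 'eef|wrist|open|fing'
python3 -m pendant '[[[0.02,0,0,0,0.6],[0.03,0,0,0,0.6],[0.03,0,0,0,0.6],[0,0,0,0,0.6]]]'|egrep 'eef|wrist|open|fing'
python3 -m pendant '[[[0,0,-0.06,0,-1],[0,0,-0.06,0,-1],[-0.02,0,-0.04,0,-1],[0,0,0,0,-1]]]'|egrep 'eef|wrist|open|fing'
python3 - <<'E'
from h import *
f=grab("wrist");save(f,"w8.png")
print(f["p"])
g=cv2.GaussianBlur(f["pixels"],(0,0),1).mean(2)
print(g[100:420:8,140:440:8].astype(int).tolist().__str__().replace('], [','\n').replace(', ',' '))
print(proj(f,(.505,.035,.066)),proj(f,(.505,.035,0)))
E
```

```text
eef_pos: [0.5014, 0.0022, 0.0149]
wrist_force: [-0.5, 0.1, 0.5]
opening: 0.197
finger_force: 0.0
eef_pos: [0.4393, 0.0022, 0.0145]
wrist_force: [0.0, -0.6, 0.1]
opening: 0.203
finger_force: 0.0
eef_pos: [0.4607, 0.0009, 0.14]
wrist_force: [0.7, 0.2, 0.3]
opening: 0.869
finger_force: 0.0
[0.38141584 0.000783   0.2835258 ]
[[96 96 98 95 96 97 100 98 100 99 100 99 99 98 97 98 98 103 102 101 100 102 101 102 104 100 98 97 96 95 96 94 98 97 97 96 96 98
96 97 96 96 97 97 96 97 97 98 102 99 102 100 97 101 102 101 104 101 102 101 100 101 102 103 102 102 97 96 97 101 97 97 95 95 98 98
97 95 93 95 97 99 101 97 97 97 103 98 97 98 98 100 101 103 101 100 100 100 100 98 100 100 100 100 99 96 98 98 97 98 93 97 96 101
97 98 95 98 96 100 97 98 97 100 97 99 99 99 97 102 101 102 98 102 101 101 101 98 100 101 102 99 103 95 95 99 97 97 98 98 96 98
98 98 97 99 93 98 96 100 100 101 98 101 99 102 97 103 99 105 102 97 99 101 102 100 102 101 98 100 102 98 93 97 97 95 95 96 100 94
97 94 99 98 94 95 96 99 97 97 99 100 100 100 100 99 102 101 101 99 97 98 98 100 99 98 99 99 100 101 97 95 93 96 100 102 98 96
96 97 
[... 3374 characters left out ...]

15 17 18 20 27 89 89 91 89 92 93 91 94 91 96 92 94 93 90 87 59 58 58 58 89 91 92 92 92 93 77 24 21 19 17 15 15 15
14 16 16 16 19 63 91 91 91 92 92 91 92 90 94 91 92 91 90 90 56 57 55 55 68 92 92 92 92 92 39 20 18 18 17 16 14 14
14 15 14 16 17 21 90 92 91 70 36 36 37 38 59 81 89 91 89 87 48 38 35 34 35 39 89 91 94 79 23 21 18 17 16 15 14 13
13 13 14 14 16 16 61 95 93 38 21 21 22 22 22 23 23 24 25 24 25 25 26 26 27 28 70 93 90 39 25 22 19 18 17 15 14 14
13 14 14 14 14 15 19 28 17 17 18 18 18 18 19 18 18 19 19 19 19 19 20 20 20 22 23 23 39 23 22 20 19 17 17 16 15 14]]
(np.float64(330.4660718705656), np.float64(287.27420288332996)) (np.float64(320.1211137762828), np.float64(247.27979372482687))
```

```bash
python3 -m pendant '[[[-0.038,0.01,-0.03,0,-1],[-0.038,0.01,-0.03,0,-1],[-0.038,0.01,-0.03,0,-1],[-0.038,0.01,-0.03,0,-1],[0,0,0,0,-1]]]'|egrep 'time|eef|wrist|open|fing'
python3 - <<'E'
from h import *
w=cv2.cvtColor(cv2.imread("pics/w8.png"),cv2.COLOR_BGR2RGB).astype(int)
print("table",w[120,300],"shadow",w[220,310],"lid",w[300,300],w[268,290],w[315,320])
f=grab("wrist");save(f,"w9.png");print(f["p"])
c=f["pixels"].astype(int);
sat=cv2.GaussianBlur((c[:,:,0]-c[:,:,2]).astype(np.float32),(0,0),1.2)/np.maximum(1,cv2.GaussianBlur(c.mean(2).astype(np.float32),(0,0),1.2))
u,v=proj(f,(.515,.03,.04));print(u,v)
m=(sat<.06).astype(np.uint8)
n,l,st,ce=cv2.connectedComponentsWithStats(m)
for i in range(1,n):
    if st[i,4]>150:print(st[i],ce[i])
E
```

```text
time: 14.55
eef_pos: [0.5736, 0.0329, 0.2257]
wrist_force: [0.4, -0.4, -0.6]
opening: 1.0
finger_force: 0.0
table [109 103  94] shadow [61 57 52] lid [64 65 61] [44 44 40] [78 76 73]
[0.49523988 0.03241154 0.36970474]
276.23054194004317 117.75351907439203
[  409     0   151   142 16586] [492.43621126  74.775413  ]
[   0   59   94  194 4062] [ 43.63170852 166.88060069]
[  0  99  29  23 478] [ 11.74267782 110.36820084]
[ 252  117   56   40 1137] [279.52154793 137.66402814]
[    0   279   560   141 28884] [288.95468079 383.80484005]
```

```bash
python3 - <<'E'
from h import *
f=grab("wrist");print(f["p"])
c=cv2.GaussianBlur(f["pixels"],(0,0),1).astype(float)
sat=(c[:,:,0]-c[:,:,2])/c.mean(2)
R=(slice(90,190),slice(220,350))
m=np.zeros(sat.shape,np.uint8);m[R]=(sat[R]<.10)
n,l,st,ce=cv2.connectedComponentsWithStats(m);i=1+np.argmax(st[1:,4]);print(st[i],ce[i])
m=(l==i).astype(np.uint8)
cn=cv2.findContours(m,0,2)[0][0]
b=cv2.boxPoints(cv2.minAreaRect(cn));print(b.round(1).tolist())
for p in b:print([plane(f,*p,z)[:2].round(4).tolist() for z in(.033,.066)])
h=cv2.approxPolyDP(cv2.convexHull(cn),1.5,True)[:,0];print(h.tolist())
for p in h:print([plane(f,*map(float,p),z)[:2].round(4).tolist() for z in(0,.033,.066)])
g=c.mean(2)
print('\n'.join(' '.join('%3d'%(g[y,x] if m[y,x] else 0) for x in range(245,320,3)) for y in range(110,165,3)))
E
```

```text
[0.49365023 0.03223088 0.36849368]
[ 237  110   75   53 2258] [273.26483614 136.88308237]
[[232.1999969482422, 137.6999969482422], [245.8000030517578, 106.69999694824219], [313.79998779296875, 136.5], [300.29998779296875, 167.39999389648438]]
[[0.5304, -0.0096], [0.5268, -0.0055]]
[[0.5037, 0.0032], [0.5027, 0.006]]
[[0.5289, 0.0636], [0.5255, 0.0605]]
[[0.557, 0.0521], [0.5508, 0.0501]]
[[243, 113], [253, 110], [283, 123], [309, 138], [311, 141], [303, 159], [299, 162], [283, 159], [259, 149], [240, 137], [237, 129]]
[[0.5105, -0.0025], [0.509, 0.0006], [0.5075, 0.0037]]
[[0.5076, 0.0072], [0.5064, 0.0094], [0.5051, 0.0117]]
[[0.5196, 0.0362], [0.5173, 0.0359], [0.515, 0.0355]]
[[0.5339, 0.062], [0.5303, 0.0593], [0.5267, 0.0567]]
[[0.5368, 0.0641], [0.5329, 0.0612], [0.5291, 0.0584]]
[[0.5547, 0.0566], [0.5492, 0.0544], [0.5438, 0.0522]]
[[0.5577, 0.0527], [0.552, 0.0508], [0.5463, 0.049]]
[[0.5548, 0.0365], [0.5493, 0.0362], [0.5438, 0.0358]]
[[0.5449, 0.0126], [0.5404, 0.0143], [0.5358, 0.0161]]
[[0.5333, -0.006], [0.5298, -0.0026], [0.5262, 0.0008]]
[[0.5256, -0.0087], [0.5228, 
[... 1228 characters left out ...]

  0   0   0  86  80  79  80  81  81  83  84  83  86  84  85  85  84  85  84  83  81  81   0   0   0
  0   0   0   0   0  88  85  84  84  85  84  85  86  84  87  85  85  84  84  83  80  86   0   0   0
  0   0   0   0   0   0   0  92  90  88  88  87  86  86  87  85  86  84  83  82  81   0   0   0   0
  0   0   0   0   0   0   0   0   0   0  94  92  89  88  87  86  85  85  83  81  84   0   0   0   0
  0   0   0   0   0   0   0   0   0   0   0   0  96  93  90  88  86  85  82  81   0   0   0   0   0
  0   0   0   0   0   0   0   0   0   0   0   0   0   0   0  94  92  89  86   0   0   0   0   0   0
  0   0   0   0   0   0   0   0   0   0   0   0   0   0   0   0   0   0   0   0   0   0   0   0   0
```

The lid still stands on edge, yawed −22.6°, centred near (0.528, 0.028). I'll put it between the fingers across its thickness, tip it toward its rim and let the front finger ease it down.

```bash
python3 -m pendant '[[[0,0,0,-0.023,-1],[0,0,0,-0.023,-1],[0,0,0,-0.023,-1],[0,0,0,-0.023,-1]]]'|egrep 'rot'
python3 -m pendant '[[[0,0,0,-0.023,-1],[0,0,0,-0.023,-1],[0,0,0,-0.023,-1],[0,0,0,-0.023,-1],[0,0,0,0,-1]]]'|egrep 'eef|rot'
python3 -m pendant '[[[0.015,0.027,0,0,-1],[0.015,0.027,0,0,-1],[0,0,0,0,-1]]]'|egrep 'time|eef|rot|open'
python3 - <<'E'
from h import *
s=monitor.read_state();R=np.array(s["tool_rot"]);print((R.T@(np.array([.528,.028,.1])-s["eef_pos"])/.75).round(4), s["joints"])
E
```

```text
tool_rot: [[-0.831, -0.556, -0.003], [-0.556, 0.831, 0.0], [0.002, 0.002, -1.0]]
eef_pos: [0.5691, 0.0324, 0.2237]
tool_rot: [[-0.396, -0.918, -0.002], [-0.918, 0.396, 0.0], [0.001, 0.002, -1.0]]
time: 15.85
eef_pos: [0.5218, 0.028, 0.2245]
tool_rot: [[-0.402, -0.916, -0.002], [-0.916, 0.402, 0.0], [0.001, 0.002, -1.0]]
opening: 1.002
[-0.0035 -0.0078  0.1659] [-1.12844291e+01 -7.51682629e+00 -8.51028196e+00  8.91173499e+01
 -1.48131252e-02 -7.75711507e+01]
```

```bash
python3 -m pendant '[[[-0.0035,-0.0075,0,0,-1],[0,0,0.055,0,-1],[0,0,0.055,0,-1],[0,0,0.05,0,-1],[0,0,0,0,-1]]]'|egrep 'eef|wrist'
python3 -m pendant '[[[0,0,0.035,0,-1],[0,0,0.03,0,-1],[0,0,0.02,0,-1],[0,0,0,0,-1]]]'|egrep 'eef|wrist'
python3 - <<'E'
from h import *
s=monitor.read_state();R=np.array(s["tool_rot"]);print((R.T@(np.array([.528,.028,.035])-s["eef_pos"])/.75).round(4))
E
```

```text
eef_pos: [0.5275, 0.0287, 0.0995]
wrist_force: [-0.8, 0.2, -0.3]
eef_pos: [0.5301, 0.0282, 0.0407]
wrist_force: [-0.3, 0.3, 0.7]
[0.0013 0.0024 0.0076]
```

```bash
python3 -m pendant '[[[0.001,0.0024,0.007,0,-1],[0,0,0,0,-0.06],[0,0,0,0,-0.06],[0,0,0,0,-0.06],[0,0,0,0,-0.06]]]'|egrep 'eef|wrist|open|fing'
python3 -m pendant '[[[0,0.006,0,0,-0.06],[0,0.006,0,0,-0.06],[0,0,0,0,-0.06]]]'|egrep 'eef|wrist|open|fing'
for i in 1 2 ; do python3 -m pendant '[[[0,0.004,0,0,-0.06],[0,0.004,0,0,-0.06],[0,0,0,0,-0.06]]]'|egrep 'eef|wrist|open|fing'; done
python3 - <<'E'
from h import *
s=monitor.read_state();R=np.array(s["tool_rot"]);print((R.T@(np.array(s["eef_pos"])-[.528,.028,.0])).round(4))
E
```

```text
eef_pos: [0.5289, 0.028, 0.0368]
wrist_force: [-0.2, -0.0, -0.6]
opening: 0.534
finger_force: 0.0
eef_pos: [0.5197, 0.032, 0.0362]
wrist_force: [0.6, -0.0, -0.8]
opening: 0.528
finger_force: 0.1
eef_pos: [0.5145, 0.0342, 0.0362]
wrist_force: [-0.6, 0.4, -0.4]
opening: 0.528
finger_force: 0.1
eef_pos: [0.5089, 0.0367, 0.0362]
wrist_force: [-0.4, 0.1, -0.1]
opening: 0.528
finger_force: 0.0
[-0.0003  0.021  -0.0362]
```

```bash
python3 -m pendant '[[[0,0.004,0,0,-0.06],[0,0.004,0,0,-0.06],[0,0,0,0,-0.06],[0,0,0,0,-0.06]]]'|egrep 'eef|wrist|open|fing'
python3 -m pendant '[[[0,0.0015,0.0075,0,-0.2],[0,0.0015,0.0075,0,-0.36],[0,0.0015,0.0075,0,-0.52],[0,0,0,0,-0.52]]]'|egrep 'eef|wrist|open|fing'
python3 - <<'E'
from h import *
f=grab("wrist");save(f,"w10.png")
c=cv2.GaussianBlur(f["pixels"],(0,0),1).astype(float);g=c.mean(2)
sat=(c[:,:,0]-c[:,:,2])/g
m=((sat<.10)&(g>35)).astype(np.uint8);m[:,:150]=0;m[:,410:]=0;m[:200]=0
print('\n'.join(''.join('#' if m[y,x] else ('.' if g[y,x]<35 else ' ') for x in range(100,460,5)) for y in range(200,420,8)))
E
```

```text
eef_pos: [0.5038, 0.0389, 0.0363]
wrist_force: [0.1, -0.2, 0.1]
opening: 0.533
finger_force: 0.1
eef_pos: [0.4997, 0.0404, 0.018]
wrist_force: [-0.0, 0.3, 0.2]
opening: 0.757
finger_force: 0.1
                                                                        
                                                                        
                               ############                             
                           ##################                           
                        #######################                         
                       ##########################                       
                      ############################                      
                     ##############################                     
                     ###############################                    
                ####################################.###                
               ###..#################################.###               
             .####..#################################..###..            
           #.####....##########
[... 430 characters left out ...]
  #########################    ...#..............
..................        #######################      .................
.................           ####################       #................
.................             ################          #...............
.................                ###########           #................
..................                                     .................
..................                                    ..................
...................    ........##     ###########    #..................
..    ..............  ............................#  ..............   ..
      ............................................................
```

```bash
python3 -m pendant '[[[0,0.0015,0.007,0,-0.68],[0,0.0015,0.005,0,-0.84],[0,0.002,0,0,-1],[0,0.002,0,0,-1],[0,0,0,0,-1]]]'|egrep 'eef|wrist|open|fing'
python3 -m pendant '[[[0,0,-0.05,0,-1],[0,0,-0.06,0,-1],[0,0,-0.06,0,-1],[0,0,0,0,-1]]]'|egrep 'time|eef|wrist|open|fing'
python3 - <<'E'
from h import *
f=grab("wrist");save(f,"w11.png");print(f["p"])
c=cv2.GaussianBlur(f["pixels"],(0,0),1).astype(float);g=c.mean(2)
sat=(c[:,:,0]-c[:,:,2])/g
m=((sat<.10)&(g>35)).astype(np.uint8)
n,l,st,ce=cv2.connectedComponentsWithStats(m)
u0,v0=proj(f,(.498,.04,.024));print(u0,v0)
i=l[int(v0),int(u0)];print(i,st[i],ce[i])
cn=max(cv2.findContours((l==i).astype(np.uint8),0,2)[0],key=cv2.contourArea)
e=cv2.fitEllipse(cn);print(e)
for z in(.012,.024):
  P=np.array([plane(f,*map(float,p[0]),z)[:2] for p in cn]);(x,y),r=cv2.minEnclosingCircle((P*1000).astype(np.float32));print(z,x,y,r)
y0,x0=int(ce[i][1]),int(ce[i][0]);print(f["pixels"][y0,x0-50:x0+55:5].mean(1).astype(int),f["pixels"][y0-50:y0+55:5,x0].mean(1).astype(int))
E
```

```text
eef_pos: [0.4959, 0.0423, 0.0106]
wrist_force: [0.3, 0.3, 0.5]
opening: 1.001
finger_force: 0.0
time: 19.9
eef_pos: [0.4994, 0.0417, 0.1449]
wrist_force: [1.1, -0.1, 0.0]
opening: 1.002
finger_force: 0.0
[ 0.46638954 -0.02886105  0.28884624]
280.17244160909416 200.27397391651166
3 [ 246  153   88   89 6007] [289.1112036  197.34875978]
((289.0812683105469, 197.3673858642578), (86.00962829589844, 87.04591369628906), 28.70803451538086)
0.012 492.7617492675781 44.39958572387695 35.803131103515625
0.024 491.6186828613281 41.224090576171875 34.25128173828125
[103  98  84 117 119 119 120 120 119 121 121 119 119 116 119 119 117 113
  78  58  59] [ 59  54  50  81 117 121 121 119 119 120 121 121 119 119 119 118 118 118
  86  99 103]
```

The lid lies flat with its steel disc up (bright uniform disc, fitted circle at about (0.492, 0.042)). I'm rolling for joint-6 margin, then measuring the lid again together with the flask mouth.

```bash
python3 -m pendant '[[[0,0,0,0.0235,-1],[0,0,0,0.0235,-1],[0,0,0,0.0235,-1],[0,0,0,0.0235,-1]]]'|egrep 'rot'
python3 -m pendant '[[[0,0,0,0.0235,-1],[0,0,0,0.0235,-1],[0,0,0,0.0235,-1],[0,0,0,0,-1]]]'|egrep 'eef|rot'
cat > lid.py <<'E'
from h import *
def lid(f,guess,zt=.024):
    c=cv2.GaussianBlur(f["pixels"],(0,0),.8).astype(float);g=c.mean(2)
    sat=(c[:,:,0]-c[:,:,2])/g
    # bright steel disc in the top (radius < lid), centre at zt
    m=((sat<.10)&(g>95)).astype(np.uint8)
    u,v=proj(f,guess);n,l,st,ce=cv2.connectedComponentsWithStats(m)
    i=l[int(v),int(u)];cn=max(cv2.findContours((l==i).astype(np.uint8),0,2)[0],key=cv2.contourArea)
    P=np.array([plane(f,*map(float,p[0]),zt)[:2] for p in cn])*1000
    A=np.c_[2*P,np.ones(len(P))];s=np.linalg.lstsq(A,(P**2).sum(1),rcond=None)[0]
    return s[:2]/1000,np.sqrt(s[2]+s[0]**2+s[1]**2),st[i]
E
python3 - <<'E'
from lid import *
f=grab("wrist");save(f,"w12.png")
c,r,st=lid(f,(.492,.042,.024));print(c,r,st)
s=monitor.read_state();R=np.array(s["tool_rot"]);print((R.T@(np.array([c[0],c[1],.002])-s["eef_pos"])/.75).round(4),s["eef_pos"])
E
```

```text
tool_rot: [[-0.845, -0.535, -0.001], [-0.535, 0.845, 0.0], [0.001, 0.001, -1.0]]
eef_pos: [0.4954, 0.0424, 0.1369]
tool_rot: [[-0.992, -0.126, -0.001], [-0.126, 0.992, 0.0], [0.001, 0.0, -1.0]]
[0.4932203  0.04343536] 27.396346685044808 [ 243  167   76   73 4371]
[0.0025 0.0018 0.18  ] [0.49544384 0.04232862 0.13700338]
```

```bash
python3 -m pendant '[[[0.0025,0.0018,0,0,-1],[0,0,0.05,0,-1],[0,0,0.05,0,-1],[0,0,0.045,0,-1],[0,0,0,0,-1]]]'|egrep 'eef|wrist'
python3 -m pendant '[[[0,0,0.01,0,-1],[0,0,0.01,0,-1],[0,0,0,0,-1],[0,0,0,0,-1]]]'|egrep 'eef|wrist'
python3 - <<'E'
from h import *
s=monitor.read_state();R=np.array(s["tool_rot"]);print((R.T@(np.array([.4932,.0434,.002])-s["eef_pos"])/.75).round(4))
E
```

```text
eef_pos: [0.49, 0.0441, 0.0245]
wrist_force: [-0.6, 0.4, 0.8]
eef_pos: [0.4946, 0.0432, 0.0151]
wrist_force: [-0.4, -0.3, -0.3]
[0.0018 0.0004 0.0175]
```

```bash
python3 -m pendant '[[[0.0018,0,0.008,0,-1],[0,0,0.008,0,-1],[0,0,0,0,-1],[0,0,0,0,-1]]]'|egrep 'eef|wrist'
python3 -m pendant '[[[0,0,0,0,1],[0,0,0,0,1],[0,0,0,0,1],[0,0,0,0,1],[0,0,0,0,1]]]' 40|egrep 'eef|wrist|open|fing'
```

```text
eef_pos: [0.4923, 0.0432, 0.0019]
wrist_force: [0.1, -0.4, 1.0]
eef_pos: [0.4929, 0.0431, 0.0029]
wrist_force: [-2.3, 0.1, 5.3]
opening: 0.75
finger_force: 44.3
```

```bash
python3 -m pendant '[[[0,0,-0.02,0,1],[0,0,-0.04,0,1],[0,0,-0.056,0,1],[0,0,-0.056,0,1],[0,0,-0.056,0,1]]]'|egrep 'open|fing'
python3 -m pendant '[[[0,0,-0.056,0,1],[0,0,-0.056,0,1],[-0.006,0.05,0,0,1],[-0.006,0.05,0,0,1]]]'|egrep 'open|fing'
python3 -m pendant '[[[-0.006,0.05,0,0,1],[0,0.05,0,0,1],[0,0,0,0,1],[0,0,0,0,1]]]'|egrep 'time|eef|wrist|open|fing'
python3 - <<'E'
from h import *
f=grab("wrist");save(f,"w13.png");print(f["p"],monitor.read_state()["joints"])
u,v=proj(f,(.486,.195,.1395));print(u,v)
g=cv2.GaussianBlur(f["pixels"],(0,0),.8).mean(2);u,v=int(u),int(v)
print(g[v,u-100:u+105:5].astype(int));print(g[v-100:v+80:5,u].astype(int))
print('\n'.join(' '.join('%3d'%g[y,x] for x in range(u-84,u+88,7)) for y in range(v-77,v+78,7)))
E
```

```text
opening: 0.754
finger_force: 44.6
opening: 0.749
finger_force: 44.6
time: 23.9
eef_pos: [0.4865, 0.1943, 0.2571]
wrist_force: [0.2, 0.3, -0.9]
opening: 0.748
finger_force: 44.6
[0.40907816 0.18438428 0.4011962 ] [ 7.37747272e+00 -6.90810634e+00 -4.54798809e+00  9.23685392e+01
 -2.16797043e-02 -9.10036021e-04]
280.00127060115443 204.83523953113155
[110 109 113 110 110  75  63  63  65  67 102 124 127  63  58  57  64  55
  37  29  29  29  36  52  63  63  47  71 123 132 124 111 111 110 110 112
 110 111 112  86  61]
[ 58  59  59  59  51  64  66  70  75  76  71  48  48  62  25  23  24  25
  25  25  29  55  47  47  50  56  81  88  95 130 133 137 137 135 135 134]
110 114 111 112 108 106  64  61  63  60  52  58  60  58  51  62  63  63  99 112 113 116 112 107 112
111 112 109 113 113 109  78  64  60  63  65  66  66  66  65  63  58  63 108 114 114 112 114 111 112
112 114 111 112 113 109  75  61  66  67  71  73  73  74  71  68  65  62  98 110 112 112 116 113 110
109 114 111 113 112 112  88  64  71  74  74  75  75  75  75  73  74  66  94 114 111 112 112 111 110
109 113 117 114 114 114  88  74  73 
[... 1163 characters left out ...]

110 108  66  53  51  50  61  78  84  86  87  87  88  87  87  86  82  74  56  50  49  90 104 105  98
109 100  59  50  55  78  85  88  87  93 110 115 117 116 104  89  87  88  84  73  51  50 105 112  89
109 111  50  61  82  87  88 113 132 132 135 137 133 130 133 134 129 100  88  87  80  51  65 112  69
109  86  60  84  88  98 132 136 132 133 133 135 137 134 131 133 133 132 126  91  88  81  51 114  65
108  55  83  88 107 131 131 132 137 133 133 134 136 137 135 132 133 134 134 129  92  88  78  76  64
 38  76  87  97 134 137 132 133 133 136 136 134 135 135 137 136 133 133 134 133 129  90  87  60  32
 45  85  89 134 134 134 137 135 135 134 136 138 134 135 136 137 137 134 132 133 133 116  88  81  32
```

```bash
python3 - <<'E'
from h import *
f=grab("wrist")
g=cv2.GaussianBlur(f["pixels"],(0,0),.7).mean(2)
m=np.zeros(g.shape,np.uint8);m[150:230,230:330]=g[150:230,230:330]<40
n,l,st,ce=cv2.connectedComponentsWithStats(m);i=1+np.argmax(st[1:,4]);print(st[i],ce[i])
cn=max(cv2.findContours((l==i).astype(np.uint8),0,1)[0],key=cv2.contourArea)
for z in(.1395,.13):
    P=np.array([plane(f,*map(float,p[0]),z)[:2] for p in cn])*1000
    A=np.c_[2*P,np.ones(len(P))];s=np.linalg.lstsq(A,(P**2).sum(1),rcond=None)[0];r=np.sqrt(s[2]+s[0]**2+s[1]**2)
    d=np.hypot(*(P-s[:2]).T)-r;print(z,s[:2],r,d.std(),np.abs(d).max())
# left/right silhouette of body and neck: rowwise
for v in (170,177,184,191,198,205): print(v,g[v,215:345:3].astype(int))
s=monitor.read_state();print(s["eef_pos"])
# top cam
t=grab("top");save(t,"t13.png");gt=t["pixels"].mean(2);print(proj(t,(.486,.195,.1395)))
E
```

```text
[ 255  172   56   34 1393] [281.96697775 189.09547739]
0.1395 [474.5232238  194.17891289] 15.659192722451207 2.677834122566401 4.963030563309969
0.13 [476.89183896 194.5579861 ] 16.22763717548606 2.775042195810495 5.143193566856155
170 [114 114 112 112 112 102  78  99 102 100  77  72  61  52  55  51  50  49
  51  59  66  67  61  63  65  64  57  50  49  51  67  67  54  67  83 107
 106 106  98  84 112 114 110 111]
177 [112 112 113 112 106  81 101 104 107 101  72  59  72  57  52  61  58  35
  25  25  24  24  24  24  24  25  24  27  36  61  59  58  73  73  74 112
 113 111 111  98  78 104 115 112]
184 [111 110 108 110 104  92 112 112 110 105  78  74  64  63  48  27  26  25
  24  25  23  25  24  24  24  25  25  25  26  25  27  52  61  75  84  94
 119 117 115 112  79  66  93 111]
191 [ 64  63  65  72  68  98 116 119 116 107  88  67  66  44  26  25  26  25
  25  24  25  25  25  25  24  24  25  25  25  26  26  28  52  66  61  81
 122 125 120 117  88  66  90 108]
198 [ 62  63  64  63  65  90 119 122 124 114  62  60  61  54  48  31  26  25
  25  26  25  25  25  24  25  25  25  25  27  29  46  60  51  64  63  94
 126 130 128 119  90  82 106 107]
205 [ 63  64  64  64  74  98 118 125 127 126  77  61  60  48  58  64  64  62
  55  47  40  35  34  35  37  46  54  61  64  64  64  53  47  65  75 106
 131 132 132 116 110 109 110 109]
[0.48687766 0.19311364 0.2571068 ]
(np.float64(246.88506233292924), np.float64(217.9525855794782))
```

```bash
python3 - <<'E'
from h import *
def fit(P):
    A=np.c_[2*P,np.ones(len(P))];s=np.linalg.lstsq(A,(P**2).sum(1),rcond=None)[0];r=np.sqrt(s[2]+s[0]**2+s[1]**2);d=np.hypot(*(P-s[:2]).T)-r
    return s[:2].round(2),r.round(2),d.std().round(2)
f=grab("wrist")
g=cv2.GaussianBlur(f["pixels"],(0,0),.6).mean(2)
c0=(283,195);P=[]
for a in np.radians(np.arange(180,361,4)):
    rr=np.arange(8,40,.25);x=c0[0]+rr*np.cos(a);y=c0[1]+rr*np.sin(a)
    v=cv2.remap(g.astype(np.float32),x.astype(np.float32)[None],y.astype(np.float32)[None],1)[0]
    k=np.argmax(v>38);
    P.append(plane(f,x[k],y[k],.1395)[:2]*1000)
P=np.array(P)
print(fit(P)); c,r,_=fit(P); d=np.hypot(*(P-c).T)-r; print(fit(P[abs(d)<1]))
# flask body outer silhouette in start top image
t=grab("top");im=cv2.cvtColor(cv2.imread("pics/top0.png"),cv2.COLOR_BGR2RGB);t["pixels"]=im
g=cv2.GaussianBlur(im,(0,0),.6).mean(2);c0=(247.5,218.5);P=[]
for a in np.radians(np.arange(0,360,6)):
    rr=np.arange(2,16,.1);x=c0[0]+rr*np.cos(a);y=c0[1]+rr*np.sin(a)
    v=cv2.remap(g.astype(np.float32),x.astype(np.float32)[None],y.astype(np.float32)[None],1)[0]
    k=np.argmax(v>38); P.append(plane(t,x[k],y[k],.1395)[:2]*1000)
P=np.array(P);print("top",fit(P));c,r,_=fit(P);d=np.hypot(*(P-c).T)-r;print(fit(P[abs(d)<1.5]))
print(g[205:233:2,234:263:2].astype(int))
E
```

```text
(array([482.21, 195.34]), np.float64(21.1), np.float64(0.45))
(array([482.67, 195.52]), np.float64(21.5), np.float64(0.25))
top (array([483.4 , 195.94]), np.float64(19.42), np.float64(0.47))
(array([483.4 , 195.94]), np.float64(19.42), np.float64(0.47))
[[101  81  89 129 142 152 156 156 149 142 135 134 132 131 131]
 [ 86  81  94 153 183 189 190 187 183 177 157 136 133 135 131]
 [ 79  99 164 181 169 149 142 132 147 167 174 165 137 135 131]
 [ 93 161 173 130  94  66  60  63  88 114 152 167 154 131 131]
 [135 172 137  80  52  37  28  28  36  71 107 147 160 136 113]
 [160 161  98  53  28  27  28  26  28  28  77 117 153 146  89]
 [160 137  76  35  24  28  28  28  25  26  56  77 142 144 100]
 [155 130  68  31  26  27  25  28  28  26  51  81 131 140 104]
 [149 128  83  36  26  28  25  25  26  27  66  87 127 134  95]
 [142 133  91  52  30  25  27  29  27  43  73  77 116 125  87]
 [128 136  99  71  48  33  29  32  49  69  69  82 117 110  81]
 [114 130 106  84  67  70  76  65  68  66  79  93 115  90  79]
 [118 113 103  91  81  75  69  71  73  81  91  91  90  80  75]
 [136 103 100  93  93  92  92  92  92  92  92  87  80  80  67]]
```

Mouth centre is about (0.483, 0.1955), and both cameras agree. Aligning, then lowering to just above it.

```bash
python3 -m pendant '[[[0.0052,0.003,0,0,1],[0,0,0.036,0,1],[0,0,0.036,0,1],[0,0,0.036,0,1],[0,0,0.03,0,1]]]'|egrep 'eef|wrist'
python3 -m pendant '[[[0,0,0,0,1]]]'|egrep 'eef|wrist'
python3 -m pendant '[[[0,0,0,0,1]]]'|egrep 'eef|wrist|rot|time'
python3 - <<'E'
from h import *
s=monitor.read_state();R=np.array(s["tool_rot"]);print((R.T@(np.array([.4826,.1953,.1415])-s["eef_pos"])/.75).round(4))
E
```

```text
eef_pos: [0.4821, 0.1951, 0.1522]
wrist_force: [-0.4, -0.2, -0.2]
eef_pos: [0.4805, 0.1949, 0.1505]
wrist_force: [-0.2, -0.3, -1.5]
time: 24.85
eef_pos: [0.4825, 0.1952, 0.1542]
tool_rot: [[-0.992, -0.127, -0.0], [-0.127, 0.992, -0.0], [0.0, -0.0, -1.0]]
wrist_force: [0.4, 0.1, -0.5]
[-0.0002  0.0001  0.017 ]
```

```bash
python3 -m pendant '[[[0,0,0.004,0,1],[0,0,0.004,0,1],[0,0,0.004,0,1],[0,0,0,0,1],[0,0,0,0,1]]]'|egrep 'eef|wrist'
for i in 1 2 3; do python3 -m pendant '[[[0,0,0.002,0,1],[0,0,0,0,1],[0,0,0,0,1]]]'|egrep 'eef|wrist'; done
```

```text
eef_pos: [0.4826, 0.1954, 0.1447]
wrist_force: [-0.4, 0.2, -0.9]
eef_pos: [0.4826, 0.1954, 0.1431]
wrist_force: [0.1, 0.2, -0.6]
eef_pos: [0.4826, 0.1954, 0.1416]
wrist_force: [-0.2, -0.0, -0.7]
eef_pos: [0.4826, 0.1954, 0.1401]
wrist_force: [-0.5, 0.3, -1.1]
```

```bash
for i in 1 2 3 4; do python3 -m pendant '[[[0,0,0.0015,0,1],[0,0,0,0,1],[0,0,0,0,1]]]'|egrep 'eef|wrist'; done
```

```text
eef_pos: [0.4826, 0.1954, 0.139]
wrist_force: [-0.2, -0.5, -1.2]
eef_pos: [0.4826, 0.1954, 0.1379]
wrist_force: [1.1, 0.5, -0.8]
eef_pos: [0.4826, 0.1954, 0.1367]
wrist_force: [-0.0, -0.2, -0.7]
eef_pos: [0.4826, 0.1954, 0.1356]
wrist_force: [0.3, 0.3, -1.0]
```

```bash
for i in 1 2 3; do python3 -m pendant '[[[0,0,0.0013,0,1],[0,0,0,0,1],[0,0,0,0,1]]]'|egrep 'eef|wrist|time'; done
```

```text
time: 27.75
eef_pos: [0.4828, 0.1954, 0.1353]
wrist_force: [-2.7, -0.4, 5.1]
time: 28.05
eef_pos: [0.4829, 0.1955, 0.1352]
wrist_force: [-4.4, -1.4, 11.6]
time: 28.35
eef_pos: [0.4832, 0.1955, 0.135]
wrist_force: [-6.0, -1.3, 16.6]
```

Contact came at rim height ≈132.3 mm, so the lugs are on the thread ribs. Easing the pressure and turning backwards in small steps.

```bash
python3 -m pendant '[[[0,0,-0.0013,0,1],[0,0,0,0,1]]]'|egrep 'eef|wrist'
for i in 1 2 3; do python3 -m pendant '[[[0,0,0,-0.011,1],[0,0,0,-0.011,1],[0,0,0,0,1]]]'|egrep 'eef|wrist'; done
```

```text
eef_pos: [0.483, 0.1955, 0.1352]
wrist_force: [-4.7, -0.9, 11.1]
eef_pos: [0.4837, 0.1955, 0.1352]
wrist_force: [-0.3, 0.8, 9.8]
eef_pos: [0.4838, 0.1956, 0.1352]
wrist_force: [0.4, -0.8, 8.0]
eef_pos: [0.4838, 0.1956, 0.1352]
wrist_force: [0.1, -0.3, 8.8]
```

```bash
for i in 1 2 3; do python3 -m pendant '[[[0,0,0,-0.011,1],[0,0,0,-0.011,1],[0,0,0,0,1]]]'|egrep 'eef|wrist'; done
python3 -c "
from plant import monitor as m;s=m.read_state();print(s['joints'][5],s['wrist_torque'],s['opening'],s['time'])"
```

```text
eef_pos: [0.4838, 0.1955, 0.1351]
wrist_force: [-0.7, 0.5, 8.1]
eef_pos: [0.4828, 0.1954, 0.1337]
wrist_force: [1.4, -0.0, 1.3]
eef_pos: [0.4828, 0.1954, 0.1335]
wrist_force: [1.0, -0.8, -0.3]
-47.177707341984025 [-0.03602036 -0.24426948 -0.07241989] 0.7459229371681341 30.35
```

The force vanished after about 40°, so the lugs found the gaps. Lowering into the thread.

```bash
for i in 1 2 3 4; do python3 -m pendant '[[[0,0,0.001,0,1],[0,0,0.001,0,1],[0,0,0,0,1]]]'|egrep 'eef|wrist'; done
python3 -c "
from plant import monitor as m;s=m.read_state();print(s['joints'][5],s['wrist_torque'],s['opening'],s['time'])"
```

```text
eef_pos: [0.4826, 0.1955, 0.132]
wrist_force: [1.1, -0.7, -0.9]
eef_pos: [0.4826, 0.1954, 0.1306]
wrist_force: [2.2, -0.1, -0.5]
eef_pos: [0.4826, 0.1954, 0.1291]
wrist_force: [1.6, -0.6, -0.0]
eef_pos: [0.4828, 0.1955, 0.1283]
wrist_force: [0.2, 0.9, 4.6]
-47.228882257205406 [ 0.05016701  0.07021285 -0.03633425] 0.7478949401810563 31.55
```

```bash
python3 -m pendant '[[[0,0,0,0.011,1],[0,0,0,0.011,1],[0,0,0,0.011,1],[0,0,0,0,1]]]'|egrep 'eef|wrist'
for i in 1 2 3; do python3 -m pendant '[[[0,0,0.0005,0.011,1],[0,0,0.0005,0.011,1],[0,0,0.0005,0.011,1],[0,0,0,0,1]]]'|egrep 'eef|wrist'; 
python3 -c "
from plant import monitor as m;s=m.read_state();print(s['joints'][5],s['wrist_torque'][2],s['opening'],s['time'])"; done
```

```text
eef_pos: [0.4828, 0.1954, 0.1283]
wrist_force: [-0.6, -0.7, 5.4]
eef_pos: [0.4831, 0.1955, 0.1274]
wrist_force: [0.5, 0.1, 6.8]
-23.45512512510627 -0.1611759826755274 0.7453367453162048 32.35
eef_pos: [0.4831, 0.1955, 0.1263]
wrist_force: [-0.8, 0.3, 7.7]
-11.573232279937471 -0.18989015409696774 0.7526444439768906 32.75
eef_pos: [0.4831, 0.1955, 0.1252]
wrist_force: [-0.7, 0.7, 8.0]
0.3077768813693699 -0.16623969120307946 0.7520581798119974 33.15
```

```bash
python3 -m pendant '[[[0,0,0.0005,0.011,1],[0,0,0.0005,0.011,1],[0,0,0.0005,0.011,1],[0,0,0,0,1]]]'|egrep 'eef|wrist'
for i in 1 2 3; do python3 -m pendant '[[[0,0,0.0003,0.011,1],[0,0,0,0.011,1],[0,0,0,0,1]]]'|egrep 'eef|wrist';
python3 -c "
from plant import monitor as m;s=m.read_state();print(s['joints'][5],s['wrist_torque'][2],s['opening'],s['time'])"; done
```

```text
eef_pos: [0.4832, 0.1955, 0.1241]
wrist_force: [0.3, 1.0, 7.9]
eef_pos: [0.4829, 0.1955, 0.1235]
wrist_force: [0.1, 0.3, 5.0]
20.068011051381603 -0.14628801176637884 0.7505481104786511 33.85
eef_pos: [0.4829, 0.1955, 0.1233]
wrist_force: [-0.9, 0.7, 5.5]
27.96593518407329 0.009163746217153192 0.7538526514266211 34.15
eef_pos: [0.483, 0.1955, 0.1233]
wrist_force: [0.9, 0.7, 7.0]
35.88351909073661 -0.04593808396032201 0.7516826286742302 34.45
```

```bash
for i in 1 2 3; do python3 -m pendant '[[[0,0,0,0.008,1]]]'|egrep 'eef|wrist';
python3 -c "
from plant import monitor as m;s=m.read_state();print(s['joints'][5],s['wrist_torque'],s['opening'],s['time'])"; done
python3 -m pendant '[[[0,0,0,0,1],[0,0,0,0,1]]]'|egrep 'eef|wrist'
python3 -c "
from plant import monitor as m;s=m.read_state();print(s['joints'][5],s['wrist_torque'],s['opening'],s['time'])"
```

```text
eef_pos: [0.483, 0.1956, 0.1233]
wrist_force: [-0.2, 0.6, 7.0]
38.645105656525686 [0.08450627 0.01896784 0.23139648] 0.7494526970825784 34.55
eef_pos: [0.483, 0.1955, 0.1233]
wrist_force: [0.4, 0.2, 7.5]
41.6070704131689 [0.11786564 0.0184885  0.26859186] 0.7522083957353164 34.65
eef_pos: [0.483, 0.1955, 0.1233]
wrist_force: [0.0, -0.7, 6.4]
44.49342491775241 [ 0.09377883 -0.00651652  0.21568518] 0.7498124711557436 34.75
eef_pos: [0.483, 0.1955, 0.1232]
wrist_force: [0.0, 0.8, 7.6]
44.40175813379336 [ 0.04772083 -0.044936   -0.02581113] 0.752843822973018 34.95
```

The lid sits at rim height ≈120.4 mm, z is constant and the torque is steady, so it's against the end stop. Releasing and retreating.

```bash
python3 -m pendant '[[[0,0,-0.0015,0,1],[0,0,0,0,1],[0,0,0,0,-1],[0,0,0,0,-1],[0,0,0,0,-1]]]'|egrep 'eef|wrist|open'
python3 -m pendant '[[[0,0,0,0,-1],[0,0,-0.02,0,-1],[0,0,-0.05,0,-1],[0,0,-0.06,0,-1],[0,0,-0.04,0,-1]]]'|egrep 'eef|wrist|open'
python3 -m pendant '[[[0,0,0,0,-1],[0,0,0,0,-1]]]'|egrep 'time|eef|wrist'
python3 - <<'E'
from lid import *
f=grab("wrist");save(f,"w20.png");
for z in (.1395,.1445):print(lid(f,(.483,.1955,.1445),z))
E
```

```text
eef_pos: [0.4823, 0.1954, 0.1233]
wrist_force: [0.2, 0.5, -0.1]
opening: 1.005
eef_pos: [0.483, 0.1955, 0.2554]
wrist_force: [1.3, 0.2, -0.1]
opening: 1.001
time: 36.15
eef_pos: [0.4831, 0.1955, 0.2525]
wrist_force: [-0.4, 0.1, -0.3]
(array([0.4841065 , 0.19358081]), np.float64(28.516736164350345), array([ 240,  171,   78,   75, 4672], dtype=int32))
(array([0.48286333, 0.19452005]), np.float64(27.96196468151154), array([ 240,  171,   78,   75, 4672], dtype=int32))
```

```bash
python3 -c "
from plant import job;print(job.sign_off())"
```

```text
the job is handed in; nothing more can be done
None
```

The flask is closed: its lid is screwed fully home (rim about 120.4 mm up) and the flask stands where it was. I handed the job in at about 36 s of the 72. While being laid down, the lid once slipped out of the fingers and had to be re-gripped, and at the end stop the flask turned on the spot with the lid, by up to about 20°. I did not re-check the bystanders by camera.

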